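# Fetch a transformer from under the bench riser with the reacher

### The job

A ferrite-core transformer has slid under the low wire riser. Take the reacher by its handle and trigger, slide its open jaws along the bench under the riser and around the transformer, and squeeze the trigger by feel, only until both jaws hold it: a hard pinch (over about 5 N from a jaw) chips the ferrite. Draw it out in the jaws, set it down gently inside the tray and let go, then lay the reacher flat on the bench clear of tray and riser; fingers never touch the transformer, the riser is not knocked, and the capacitor, flux bottle and solder spool stay where they are.

Things in the scene. Friction and masses are not known exactly. Their poses are not given: they have to be found in the camera images.
- reacher_grip (a point): Middle of the grip of a 280 g pistol-grip reacher lying on its side on the bench, half-way up (16 mm). Tool axes: x along the shaft to the jaws, y from shaft to handle butt, z up. The grip is 62 mm across in x (handle's flat back at -31 mm, released trigger's flat front at +31 mm) and 32 mm high: take it from above, one finger behind the handle, one before the trigger. It balances near here.
- reacher_handle (a point): Centre of the handle, a black bar 26 mm thick (x), 32 mm high, 105 mm long along the tool's y: from -40 to +65 mm of reacher_grip. This point is at x = -18, y = +12.5 mm of reacher_grip, axes alike.
- reacher_head (a point): Middle of the reacher's head: x = +197, y = -55 mm of reacher_grip, 12 mm above the tool's underside. Head: 26 mm long, 30 wide, 24 high. The shaft, a 12 mm aluminium tube 13 mm above the underside, and the black housing (105 x 36 x 32 mm, from x = -31 to +74 mm) lie on the same line y = -55 mm. From the shaft on, nothing is higher than 24 mm.
- reacher_mouth (a point): Point between the two jaw pads: x = +270, y = -55 mm of reacher_grip, 11 mm above the tool's underside; axes as reacher_grip.
- trigger: Grey trigger bar, 62 mm long (tool y from -31 to +31 mm), 12 thick, 28 high. Slides straight back (tool -x) by up to 20 mm, so the grip squeezes from 62 to 42 mm; springs forward when let go. It pushes back with 4.5 N released, 7.5 N at full travel with empty jaws, plus 1.9 N for each newton that each jaw presses on a thing held. Origin: grip middle, on the underside.
- jaw_left: Left jaw (tool +y side): spring-steel finger, hinged at tool x = 205 mm, with a flat rubber pad 24 mm long and 16 high (3 to 19 mm above the underside), centred 65 mm ahead of the hinge. Released, the pads stand 46 mm apart (66 mm over the jaw backs); the gap closes 1.9 mm per mm of trigger, to 8 mm. On a thing held the jaw flexes 0.5 mm per newton. Origin on the hinge.
- jaw_right: Right jaw (tool -y side), the mirror image of the left.
- transformer_c (a point): Centre of a small transformer, a block 26 x 20 x 17 mm (x, y, z) of dark ferrite with copper winding, 20 to 40 g, standing on the bench under the riser 55 to 110 mm in from its front edge, turned any way. Ferrite chips if a jaw presses on it with over 5 N; 2 to 3 N holds it well.
- riser: Low chrome wire shelf fixed on the bench, 300 x 300 mm, four corner legs 10 mm thick; the gap under it is 44 mm high, its top at 52 mm. Origin on the bench under its centre. Its front edge (local y = -150 mm) faces the robot's right; local x runs along that edge, legs at +-150 mm. A black control unit, 190 x 115 mm and 105 high, stands on the rear half (local y from 27 mm).
- tray: Empty black parts tray fixed on the bench, 130 x 110 mm (x, y) outside, rim 12 mm high, walls and floor 3 mm thick. Origin on the bench under its centre.
- capacitor: Bystander: upright black capacitor, 22 mm across, 32 mm high, standing under the riser near its local +x side. Origin under its centre.
- flux_bottle: Bystander: white flux bottle, 48 mm across, 110 mm high, beyond the tray. Origin under its centre.
- solder_spool: Bystander: spool of solder, 64 mm across, 50 mm high, near the robot's base on its left. Origin under its centre.
Things that resemble listed ones, but are neither listed nor needed, are in the scene too. What is shaped like the part that bears transformer_c but green, purple or yellow is not meant.

How it is judged (in metres and radians):
On the way, in this order (a step that is already met when the one before it is completed fails the run):
1. the trigger is squeezed and both jaws grip the transformer while it is still under the riser (contact force between each of jaw_left, jaw_right and transformer above 0.8 N and contact force between the fingers and trigger above 2 N and y of transformer_c in the frame of riser above -0.15 m), for 0.2 s.
2. the transformer is drawn out past the riser's edge, still gripped by both jaws (contact force between each of jaw_left, jaw_right and transformer above 0.4 N and y of transformer_c in the frame of riser below -0.17 m), for 0.1 s.
At the end, for the whole second after the job is handed in: The transformer rests inside the tray (centre within 55 mm in x and 45 mm in y of its middle, at most 18 mm high), still and clear of the reacher; the reacher lies still and flat on the bench (grip centre under 28 mm high, tilt under 0.12 rad), touching neither tray nor riser (x of transformer_c in the frame of tray between -0.055 and 0.055 m and y of transformer_c in the frame of tray between -0.045 and 0.045 m and z of transformer_c in the frame of tray below 0.018 m and linear speed of each of transformer, reacher below 0.03 m/s and contact force between reacher and transformer below 0.05 N and contact force between reacher and tray below 0.05 N and contact force between reacher and riser below 0.05 N and height (world z) of reacher_grip below 0.028 m and angle between reacher_grip's own z axis and vertical below 0.12 rad).
It fails at once if the transformer is pinched with more than 5 N by a jaw (contact force between any of jaw_left, jaw_right and transformer above 5 N).
It fails at once if the fingers or the arm touch the transformer (contact force between any of the fingers, the arm and transformer above 0.3 N).
It fails at once if the transformer is dropped or flung (over 0.7 m/s) (linear speed of transformer above 0.7 m/s).
It fails at once if the reacher or the robot knocks the riser with more than 12 N (contact force between any of reacher, the arm, the fingers and riser above 12 N).
It fails at once if the capacitor, the flux bottle or the solder spool is moved more than 20 mm (distance of any of capacitor, flux_bottle, solder_spool from where it was at the start of the episode above 0.02 m).
It also fails if it takes over 64 s, if anything falls off the work surface, if the arm or the gripper's body presses on something with over 40 N, if the wrist force passes 120 N, or if a joint passes its speed limit or range.

### The arm

A 6-joint arm with a two-finger parallel gripper is mounted at the origin on the work surface. World frame = base frame: x ahead of the robot, y to its left, z up, the work surface at z = 0. Lengths are in mm, angles in rad, forces in N, time in s.
With the tool pointing down it reaches from about 400 to 925 mm from the base axis. Payload 12.5 kg.
Tool frame: the origin (TCP) lies midway between the tips of the shut fingers; the grasp point (between the pads) lies 19 mm behind it (env.grip_depth is the distance from the TCP to the grasp point, in mm); z points along the fingers, y is the line along which they close (so a half turn about z gives the same grasp; the last joint's range is limited). The gripper opens to 95 mm and grips with 3 to 60 N. Pads are 20 mm wide; open, the fingers measure 119 mm over their backs; the gripper's body (75 mm by 180 mm) begins 59 mm behind the grasp point.
Start: joints at [-1.249, 0.491, 1.559, -0, 1.092, -0.106], TCP at [259.318, -568.684, 214.661] pointing down, gripper open.
Joint ranges: [-3.1, 3.1], [-0.84, 2.19], [0.05, 2.79], [-1.13, 4.28], [0.06, 2.93], [-2.69, 2.69]. Speed limits (rad/s): [2.22, 2.22, 2.79, 3.14, 3.14, 3.14].

### API

Orientations are given as [roll, pitch, yaw] about the fixed x, y, z axes, in that order (R = Rz(yaw) Ry(pitch) Rx(roll)).
In Python, from cell import monitor, viewer, order, env gives the robot as it stands.
- The arm moves only by the tool move_arm, never from a script. Its argument "moves" is one flat list of numbers, 4 for each row, row after row: the shift along the tool's x, y, z normalised to -1 to 1, where 1 is 0.15 m, then the turn about the tool's z normalised to -1 to 1, where 1 is pi/2 rad. A call has 1 to 10 rows; each row shifts and turns the commanded pose from where the row before left it, along the tool's axes as they then stand; what a row does not reach is not made up. A row lasts 1/8 s, in which the tool goes at most 62.5 mm and 10.7 degrees, less where a joint would pass 70% of its speed; a pose out of reach is approached as far as the arm can. A call with a number of a shift or a turn outside -1 to 1 is refused whole. A call with a gripper value outside its range is refused whole. "claw" is the finger opening in mm, from 0 to 95.1, set as the call begins (left out, the last holds). The fingers move at their own pace and stop on an object; the grip force is fixed at half the most. Time passes only in rows, so rows that do not move let the fingers close. It gives the time, the measured TCP pose, the force, the opening and the grip force at its end, in the units of the state.
- monitor.state(): the state, without advancing time (a new reading comes with each control period).
- viewer.read_camera(name): name is "side" or "top" or "wrist"; returns the picture (384x512x3 uint8, red, green, blue); there is no depth.
- viewer.camera_info(name): a dict with "K" (3x3 intrinsics, pixels), "camera_from_world" (4x4, takes a point from world to camera coordinates). Camera axes: x right, y down, z forward; pixel columns grow to the right and rows downward; lengths in mm; the calibration is good to about 2 mm. The wrist camera is an equidistant fisheye: a pixel r from the principal point sees the ray r / f radians off the axis. A picture is of the moment at which its call begins: read the wrist's pose just before it. camera_info takes no time and is no camera call; for the wrist camera it gives the pose at the moment of the call.
- order.job_done(): hands the job in; it is judged then, once.
The state is a dict: "t": time; "joints": joint angles; "qvel": joint speeds; "tau": joint torques, N m; "eef_pos": TCP position; "tcp_rot": TCP orientation; "ft_force": force on the tool from outside, world axes, zero at the start; "moment": the same for the moment, N m; "opening": opening from 0.0 (shut) to 1.0 (fully open); "grip_force": force on a finger pad.
Only numpy, scipy, OpenCV 4.12 (cv2) and the standard library are available. Lean on these libraries where they do the work, as an engineer would, in place of code of your own. Each camera call takes 0.05 s, during which the arm holds its last target. There are 200 camera calls.

## Working session

There is one attempt and no reset: what is moved stays moved. The work goes in short steps, Python scripts to look and compute and a tool call to move; the robot and the scene stay as the last step left them, time stands still between calls to the robot, and variables do not carry over. Pictures are saved under pics/ and viewed, at most 10 in all, crops included, and the job is handed in when it is done.

Besides the shell and the picture viewer there is one more tool, called after "Request:" as name(argument=value, ...) on one line, values as JSON. move_arm: Moves the arm, as the interface text tells. Scaled input: -1 to 1 covers 0.15 m each way for a shift and pi/2 rad each way for a turn. Its arguments: {"type":"object","properties":{"moves":{"type":"array"},"claw":{"type":"number"}},"required":["moves"]}

```bash
ls; mkdir -p pics; python3 - <<'E'
from cell import monitor, viewer, order, env
import cv2,numpy as np,json
s=monitor.state();print(s)
for n in ["top","side"]:
    im=viewer.read_camera(n);cv2.imwrite(f"pics/{n}0.png",im[:,:,::-1])
    i=viewer.camera_info(n);print(n,np.round(i["K"],1).tolist(),np.round(i["camera_from_world"],4).tolist())
a=cv2.imread("pics/top0.png");b=cv2.imread("pics/side0.png")
cv2.imwrite("pics/t0.png",cv2.resize(a,(800,600),interpolation=cv2.INTER_CUBIC));cv2.imwrite("pics/s0.png",cv2.resize(b,(800,600),interpolation=cv2.INTER_CUBIC))
E
```

```text
pics
{'t': 0.0, 'joints': array([-1.24861365e+00,  4.91532681e-01,  1.55946057e+00, -2.84723863e-05,
        1.09169428e+00, -1.05590381e-01]), 'qvel': array([-0.00011191,  0.00074769,  0.00171888, -0.00013852,  0.00043557,
        0.00026642]), 'tau': array([ 3.04114415e-03, -6.12641215e+01, -2.58191693e+01,  6.94326544e-02,
        4.82929498e-02, -1.00283169e-04]), 'eef_pos': array([ 259.21897978, -568.4356287 ,  214.07461797]), 'tcp_rot': array([-3.14050121e+00, -9.02823855e-05,  4.27786148e-01]), 'ft_force': array([ 0.23350928, -0.13957123, -0.08721728]), 'moment': array([-0.0091348 , -0.01941083, -0.03725147]), 'grip_force': 0.0, 'opening': 0.9972289236739028}
top [[381.4, 0.0, 254.4], [0.0, 381.4, 192.6], [0.0, 0.0, 1.0]] [[0.0242, -0.9993, -0.0285, 73.8013], [-0.989, -0.0198, -0.1463, 553.252], [0.1456, 0.0317, -0.9888, 1043.4661], [0.0, 0.0, 0.0, 1.0]]
side [[407.4, 0.0, 262.0], [0.0, 407.4, 192.0], [0.0, 0.0, 1.0]] [[-0.914, -0.4056, -0.0142, 538.2379], [-0.2987, 0.6961, -0.6529, 145.3174], [0.2747, -0.5925, -0.7573, 887.1195], [0.0, 0.0, 0.0, 1.0]]
```

View pics/t0.png

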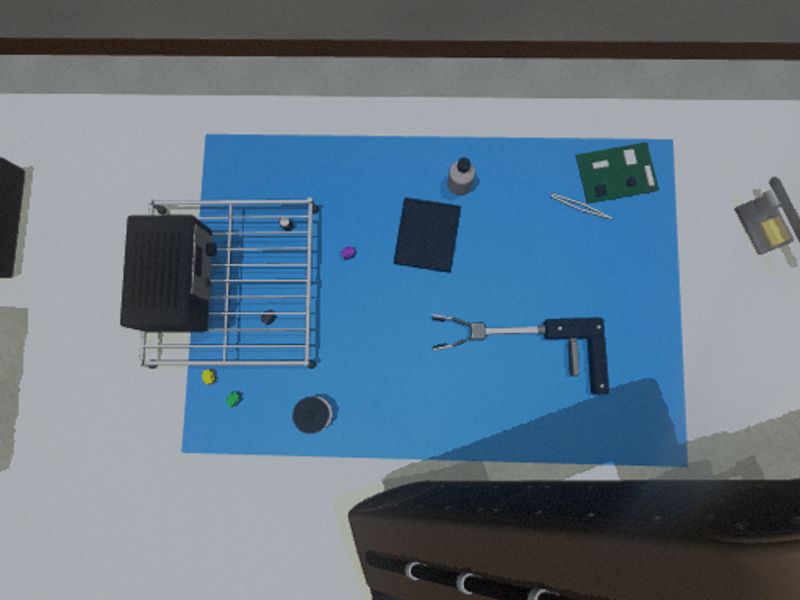

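View pics/s0.png

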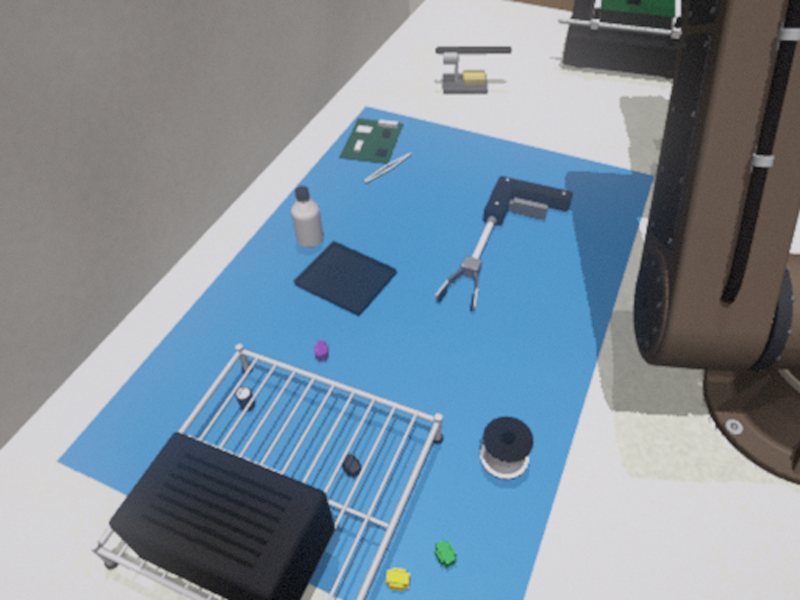

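The top view shows the riser at left, the transformer under it at (268,317) and the capacitor at (286,223). It also shows the tray at (428,235), the reacher with its jaws to the left, and the purple, yellow and green decoys. The side view shows the transformer at (352,466). I'll measure these now.

```bash
cat > h.py <<'E'
import numpy as np,cv2
from cell import monitor, viewer, order, env
def ray(n,uv):
    i=viewer.camera_info(n);T=np.array(i["camera_from_world"]);K=np.array(i["K"])
    d=T[:3,:3].T@np.linalg.inv(K)@np.array([uv[0],uv[1],1.]);return -T[:3,:3].T@T[:3,3],d
def plane(n,uv,z):
    c,d=ray(n,uv);return c+d*(z-c[2])/d[2]
def tri(uv1,uv2):
    c,d=ray("top",uv1);e,f=ray("side",uv2);A=np.c_[d,-f];s=np.linalg.lstsq(A,e-c,rcond=None)[0]
    p,q=c+d*s[0],e+f*s[1];return (p+q)/2,np.linalg.norm(p-q)
E
python3 - <<'E'
from h import *
np.set_printoptions(precision=1,suppress=True)
k=1/1.5625
t=lambda u,v:((u+.5)*k-.5,(v+.5)*k-.5)
print("transf tri",tri(t(268,317),t(352,466)),plane("top",t(268,317),10))
print("cap",plane("top",t(286,223),32))
for p in [(311,202),(313,364),(153,203),(148,364)]: print("leg top",plane("top",t(*p),52))
for p in [(405,199),(461,207),(450,271),(394,264)]: print("tray",plane("top",t(*p),12))
im=cv2.imread("pics/top0.png");hsv=cv2.cvtColor(im,cv2.COLOR_BGR2HSV)
# non-blue blobs on the mat round the reacher
m=((hsv[:,:,1]<140)|(hsv[:,:,2]<60)).astype(np.uint8)
r=np.zeros_like(m);r[196:256,270:395]=m[196:256,270:395]
n,l,s,c=cv2.connectedComponentsWithStats(r)
for i in range(1,n):
    if s[i,4]>8:print(s[i],c[i])
# shaft rows
for u in list(range(312,348,5))+[352,356,362,368,374,380]:
    v=np.where(r[:,u])[0];v=v[v<226]; 
    if len(v):print(u,v.min(),v.max(),plane("top",(u,v.mean()),13 if u<347 else 32))
crop=lambda n,x,y,w,h,f:cv2.resize(cv2.imread(f"pics/{n}0.png")[y:y+h,x:x+w],None,fx=f,fy=f,interpolation=cv2.INTER_CUBIC)
a=crop("top",270,190,130,70,6);b=crop("top",140,180,65,40,6);d=crop("side",195,270,65,60,4)
o=np.zeros((600,790,3),np.uint8);o[:420,:780]=a;o[:0]=0
o=np.zeros((600,800,3),np.uint8);a=crop("top",270,190,130,70,5);o[:350,:650]=a;o[350:590,:390]=b;o[350:590,400:660]=d
cv2.imwrite("pics/c0.png",o)
E
```

```text
transf tri (array([522.8, 331.6,   5.8]), np.float64(2.0614507991455104)) [521.3 330.2  10. ]
cap [697.7 300.6  32. ]
leg top [733.  251.4  52. ]
leg top [433.8 234.1  52. ]
leg top [726.6 548.4  52. ]
leg top [427. 532.  52.]
tray [754.5  77.8  12. ]
tray [740.2 -29.5  12. ]
tray [615.3 -10.   12. ]
tray [626.8  95.8  12. ]
[ 276  201  113   51 1333] [354.9 219.1]
312 210 213 [503.9 -80.9  13. ]
317 210 213 [504.2 -95.2  13. ]
322 209 213 [ 506.  -109.6   13. ]
327 209 213 [ 506.3 -124.    13. ]
332 209 213 [ 506.6 -138.3   13. ]
337 209 213 [ 506.9 -152.6   13. ]
342 209 212 [ 508.6 -167.    13. ]
347 208 213 [ 507.  -177.3   32. ]
352 206 216 [ 505.5 -191.3   32. ]
356 205 216 [ 507.5 -202.6   32. ]
362 205 216 [ 507.9 -219.4   32. ]
368 205 225 [ 495.5 -236.    32. ]
374 205 215 [ 510.  -253.1   32. ]
380 204 225 [ 497.6 -269.6   32. ]
```

View pics/c0.png

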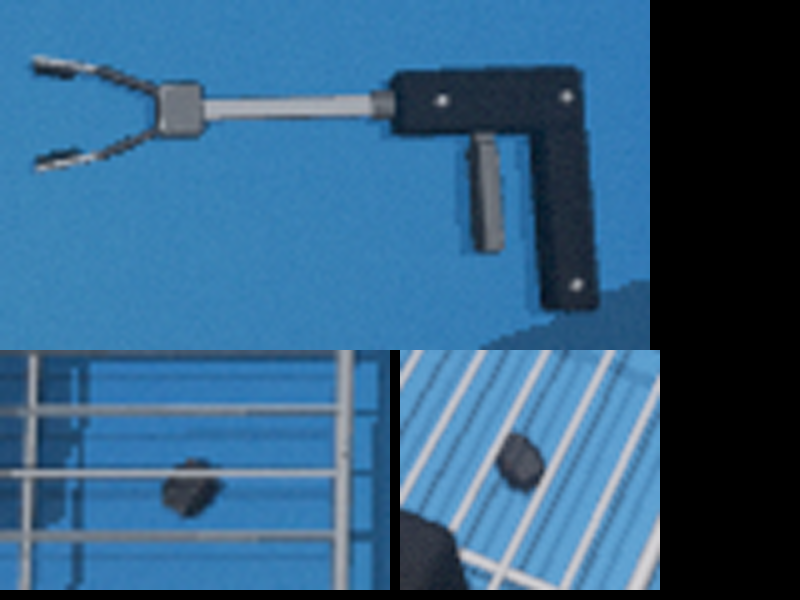

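Transformer is at about (522,331), 91 mm in from the front edge. The grip is at about (456,-259) and the shaft direction is about (-0.05, 1). I'll move over the grip and look with the wrist camera.

Request:
move_arm(moves=[0,0,0,0.08,0,0,0,0.08,0,0,0,0.08,0.2,-0.285,0,0,0.2,-0.285,0,0,0.2,-0.285,0,0,0.2,-0.285,0,0,0.2,-0.285,0,0,0.2,-0.285,0,0,0.2,-0.285,0,0], claw=95)

```text
t: 1.35
eef_pos: [454.5, -257.6, 214.5]
tcp_rot: [-3.142, 0.0, 0.051]
ft_force: [0.3, 0.9, -1.2]
opening: 1.0
grip_force: 0.0
```

```bash
python3 - <<'E'
from h import *
s=monitor.state();print(s["t"],s["eef_pos"],s["tcp_rot"])
i=viewer.camera_info("wrist");np.save("w1T.npy",i["camera_from_world"]);print(i["K"],np.round(i["camera_from_world"],3))
cv2.imwrite("pics/w1.png",viewer.read_camera("wrist")[:,:,::-1])
E
```

```text
1.35 [ 454.47021106 -257.58442334  214.53887536] [-3.14152339e+00  1.45029741e-04  5.06769194e-02]
[[297.31863964   0.         257.85219508]
 [  0.         297.31863964 193.60030665]
 [  0.           0.           1.        ]] [[ 5.00000e-02 -9.99000e-01 -1.00000e-03 -2.80111e+02]
 [-9.62000e-01 -4.90000e-02  2.70000e-01  3.93602e+02]
 [-2.69000e-01 -1.30000e-02 -9.63000e-01  5.10343e+02]
 [ 0.00000e+00  0.00000e+00  0.00000e+00  1.00000e+00]]
```

View pics/w1.png

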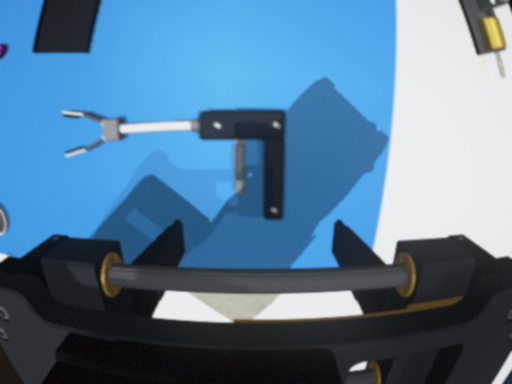

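Request:
move_arm(moves=[0.022,-0.378,0.03,0,0.022,-0.378,0.03,0,0.022,-0.378,0.03,0,0.022,-0.378,0.03,0,0.022,-0.378,0.03,0,0.022,-0.378,0.03,0,0.022,-0.378,0.03,0,0.022,-0.378,0.03,0,0.022,-0.378,0.03,0,0.022,-0.378,0.03,0])

```text
t: 2.65
eef_pos: [457.7, 310.7, 169.3]
tcp_rot: [3.141, 0.0, 0.051]
ft_force: [2.5, -0.3, 0.5]
opening: 1.001
grip_force: 0.0
```

```bash
cat >> h.py <<'E'
Kw=np.array([[297.3186,0,257.852],[0,297.3186,193.6],[0,0,1]])
def wplane(T,uv,z):
    x=(np.array(uv)-[257.852,193.6])/297.3186;r=np.hypot(*x)
    d=np.array([*(x/max(r,1e-9)*np.sin(r)),np.cos(r)]);R=T[:3,:3];c=-R.T@T[:3,3];d=R.T@d
    return c+d*(z-c[2])/d[2]
E
python3 - <<'E'
from h import *
np.set_printoptions(precision=1,suppress=True)
s=monitor.state();print(s["t"],s["eef_pos"],s["tcp_rot"])
T=np.array(viewer.camera_info("wrist")["camera_from_world"]);np.save("w2T.npy",T)
im=viewer.read_camera("wrist")[:,:,::-1];cv2.imwrite("pics/w2.png",im)
o=cv2.resize(im[20:250],None,fx=1.56,fy=1.56,interpolation=cv2.INTER_CUBIC);cv2.imwrite("pics/w2b.png",o)
T1=np.load("w1T.npy")
for p in [(199,112),(285,111),(284,218),(264,218),(199,138),(263,140)]:print(p,wplane(T1,p,32))
for p in [(120,128),(195,126)]:print("shaft",wplane(T1,p,13))
print("jaws",wplane(T1,(63,113),19),wplane(T1,(66,155),19))
print("trig",wplane(T1,(235,191),28),wplane(T1,(242,191),28))
E
```

```text
2.65 [457.7 310.7 169.3] [3.1 0.  0.1]
(199, 112) [ 528.3 -183.9   32. ]
(285, 111) [ 533.6 -285.6   32. ]
(284, 218) [ 400.9 -293.5   32. ]
(264, 218) [ 399.7 -268.2   32. ]
(199, 138) [ 497.  -184.7   32. ]
(263, 140) [ 497.6 -261.6   32. ]
shaft [507.7 -70.4  13. ]
shaft [ 510.4 -175.5   13. ]
jaws [532.3  22.9  19. ] [471.4  20.1  19. ]
trig [ 432.1 -230.2   28. ] [ 432.5 -239.    28. ]
```

View pics/w2b.png

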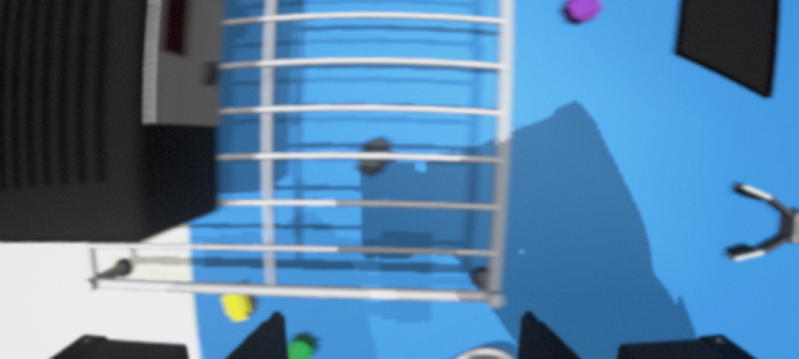

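The transformer appears at (375,155) in the enlarged view, with a wire crossing over it. I'll get its position and turn from a mask.

```bash
python3 - <<'E'
from h import *
np.set_printoptions(precision=1,suppress=True)
T=np.load("w2T.npy");im=cv2.imread("pics/w2.png")
c=im[100:142,222:262];
m=(c[:,:,0].astype(int)-c[:,:,2]<25)&(c.max(2)<120)
for r in m[4:38]:print(''.join('#' if x else '.' for x in r))
n,l,s,ce=cv2.connectedComponentsWithStats(m.astype(np.uint8));print(s,ce)
ys,xs=np.where(m);pt=np.array([wplane(T,(x+222,y+100),9)[:2] for x,y in zip(xs,ys)],np.float32)
print(cv2.minAreaRect(pt),pt.mean(0))
for n,(x,y,w,h) in dict(top=(160,188,25,25),side=(212,280,28,34)).items():
    c=cv2.imread(f"pics/{n}0.png")[y:y+h,x:x+w];m=(c[:,:,0].astype(int)-c[:,:,2]<35)&(c.max(2)<110)
    for r in m:print(''.join('#' if k else '.' for k in r))
    ys,xs=np.where(m);pt=np.array([plane(n,(a+x,b+y),9)[:2] for a,b in zip(xs,ys)],np.float32)
    print(n,cv2.minAreaRect(pt),pt.mean(0))
cv2.imwrite("pics/z.png",np.hstack([cv2.resize(im[95:145,215:265],(400,400),interpolation=cv2.INTER_CUBIC),cv2.resize(cv2.imread("pics/side0.png")[280:320,205:245],(400,400),interpolation=cv2.INTER_CUBIC)]))
E
```

```text
........................................
........................................
........................................
........................................
........................................
........................................
........................................
..................#####.................
................########................
..............###########...............
..............############..............
.............############...............
.............############...............
........................................
........................................
........................................
........................................
........................................
........................................
...........##############...............
...........#############................
...........############.................
...........###########..................
...........###########..................
...........##########...................
.............######.....................
..............###.................
[... 1704 characters left out ...]
.....
.........#######............
........#########...........
.......###########..........
........##########..........
........###########.........
........###########.........
.........##########.........
..........#########.........
..........########..........
...........#######..........
..............#.............
............................
............................
............................
............................
............................
............................
............................
............................
............................
side ((524.513671875, 332.5040283203125), (18.424571990966797, 30.7625675201416), 58.31782531738281) [524.  332.6]
```

View pics/z.png

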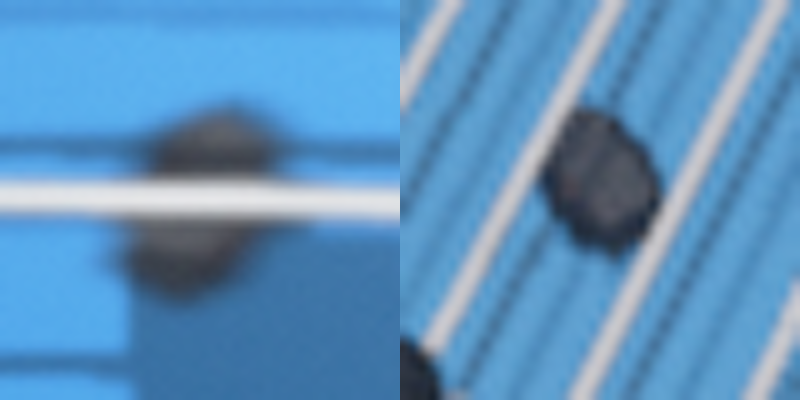

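The long axis is tilted about 20-25° from world x towards -y. My plan is to grasp the reacher, come in turned about -9°, and nudge the block sideways with a jaw so it lies flush. First I go back to the grip.

Request:
move_arm(moves=[-0.0185,0.38,0,0,-0.0185,0.38,0,0,-0.0185,0.38,0,0,-0.0185,0.38,0,0,-0.0185,0.38,0,0,-0.0185,0.38,0,0,-0.0185,0.38,0,0,-0.0185,0.38,0,0,-0.0185,0.38,0,0,-0.0185,0.38,0,0])

```text
t: 3.95
eef_pos: [458.8, -263.9, 169.5]
tcp_rot: [-3.141, 0.0, 0.051]
ft_force: [1.3, 0.5, 0.5]
opening: 0.998
grip_force: 0.0
```

Request:
move_arm(moves=[0,0,0.2,0,0,0,0.3,0,0,0,0.25,0,0,0,0.15,0,0,0,0.1,0,0,0,0.07,0,0,0,0,0,0,0,0,0])

```text
t: 4.95
eef_pos: [459.5, -262.1, 9.8]
tcp_rot: [3.141, -0.001, 0.051]
ft_force: [-0.7, 0.1, -0.1]
opening: 0.999
grip_force: 0.0
```

Request:
move_arm(moves=[0,-0.02,0.035,0,0,0,0,0,0,0,0,0,0,0,0,0], claw=66)

```text
t: 5.45
eef_pos: [459.2, -259.0, 4.0]
tcp_rot: [3.141, -0.0, 0.051]
ft_force: [0.1, -0.7, -1.0]
opening: 0.706
grip_force: 0.0
```

Request:
move_arm(moves=[0,0,0,0,0,0,0,0,0,0,0,0,0,0,0,0], claw=60)

```text
t: 5.95
eef_pos: [459.2, -259.1, 4.0]
tcp_rot: [3.141, -0.0, 0.051]
ft_force: [0.0, -1.8, 1.4]
opening: 0.631
grip_force: 5.8
```

Request:
move_arm(moves=[0,0,-0.02,0,0,0,-0.02,0,0,0,0,0,0,0,0,0], claw=59.5)

```text
t: 6.45
eef_pos: [459.0, -258.8, 9.9]
tcp_rot: [-3.142, 0.0, 0.051]
ft_force: [-0.1, 0.7, -2.2]
opening: 0.626
grip_force: 4.8
```

```bash
python3 - <<'E'
from h import *
f=[monitor.state()];
import time
ims={n:viewer.read_camera(n)[:,:,::-1] for n in ["side","top"]}
s=monitor.state();print(s["ft_force"],s["moment"],s["grip_force"],s["t"])
a=ims["side"][100:220,230:400];b=ims["top"][185:265,260:400]
a=cv2.resize(a,(560,396),interpolation=cv2.INTER_CUBIC)
cv2.imwrite("pics/l1.png",a)
E
```

```text
[-0.08649722 -0.45877408 -3.4857158 ] [-0.092701    0.06837425 -0.003345  ] 4.85001303255558 6.55
```

View pics/l1.png

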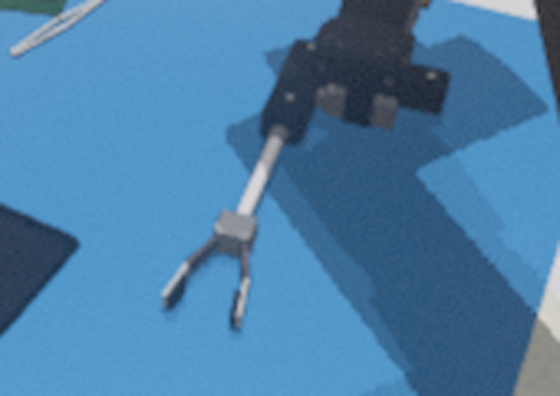

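The reacher is held and lifted, with about 2.7 N of weight showing. Next I turn and go to the standoff.

Request:
move_arm(moves=[0,0,0,0.025,0,0,0,0.025,0,0,0,0.025,0,-0.08,0,0.025,-0.06,-0.16,0,0,-0.06,-0.2,0,0,-0.08,-0.24,0,0,-0.08,-0.24,0,0,-0.05,-0.16,0,0,-0.03,-0.08,0,0])

```text
t: 7.8
eef_pos: [423.2, -79.1, 9.9]
tcp_rot: [3.142, 0.0, -0.105]
ft_force: [1.4, -0.3, -3.1]
opening: 0.625
grip_force: 4.9
```

```bash
python3 - <<'E'
from h import *
s=monitor.state();print(s["eef_pos"],s["tcp_rot"],s["ft_force"],s["grip_force"])
T=np.array(viewer.camera_info("wrist")["camera_from_world"]);np.save("w3T.npy",T)
im=viewer.read_camera("wrist")[:,:,::-1];cv2.imwrite("pics/w3.png",im)
o=cv2.resize(im[0:256],(800,400),interpolation=cv2.INTER_CUBIC);cv2.imwrite("pics/w3b.png",o)
cv2.imwrite("pics/top3.png",viewer.read_camera("top")[:,:,::-1])
E
```

```text
[423.20727718 -79.14191696   9.92741135] [ 3.14153369e+00  6.83169718e-05 -1.05130118e-01] [ 1.42204026 -0.28569059 -3.07464915] 4.860706105828285
```

View pics/w3b.png

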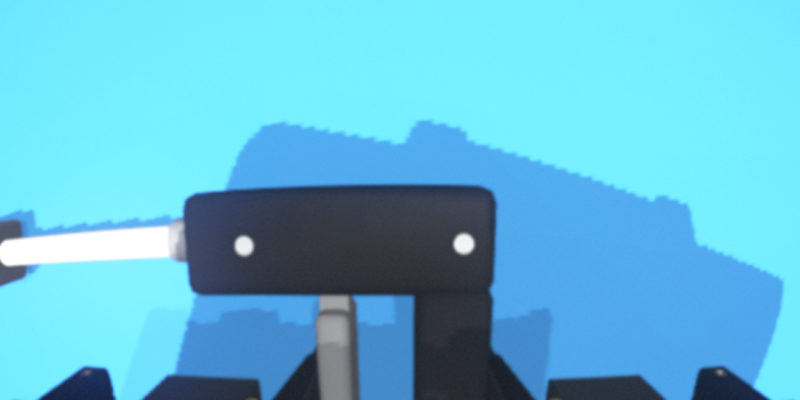

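```bash
python3 - <<'E'
from h import *
np.set_printoptions(precision=1,suppress=True)
im=cv2.imread("pics/top3.png");c=im[190:240,195:275]
m=(c[:,:,0].astype(int)-c[:,:,2]<70)
for i,r in enumerate(m):print(190+i,''.join('#' if x else '.' for x in r))
T=np.array(viewer.camera_info("top")["camera_from_world"]);K=np.array(viewer.camera_info("top")["K"])
def pr(p):
    q=K@(T[:3,:3]@p+T[:3,3]);return q[:2]/q[2]
for p in [(506.3,183.6,17),(498.7,111,30)]:print(pr(np.array(p)))
E
```

```text
190 ####............................................................................
191 .###............................................................................
192 .###............................................................................
193 .###............................................................................
194 .###............................................................................
195 .###............................................................................
196 .###............................................................................
197 .###............................................................................
198 .###............................................................................
199 .###...................####.....................................................
200 ####...................#######..................................................
201 ####..................############..............................................
202 .###................#################.......................................
[... 2477 characters left out ...]
#############################################################################
233 ################################################################################
234 ################################################################################
235 ################################################################################
236 ################################################################################
237 ################################################################################
238 ################################################################################
239 ################################################################################
[220.6 208.6]
[245.3 211.3]
```

Request:
move_arm(moves=[0,-0.03,0.01,0,0,-0.06,0.01,0,0,-0.09,0,0,0,-0.11,0,0,0,-0.11,0,0,0,-0.11,0,0,0,-0.08,0,0,0,-0.05,0,0,0,-0.03,0,0,0,0,0,0])

```text
t: 9.15
eef_pos: [434.0, 19.9, 6.8]
tcp_rot: [3.141, 0.0, -0.106]
ft_force: [0.2, 0.1, -2.8]
opening: 0.631
grip_force: 4.9
```

```bash
cat >> h.py <<'E'
def pr(n,p):
    i=viewer.camera_info(n);T=np.array(i["camera_from_world"]);K=np.array(i["K"])
    q=K@(T[:3,:3]@np.array(p)+T[:3,3]);return q[:2]/q[2]
def tool(dx,dy,z):  # world point of a tool point, from the TCP
    s=monitor.state();y=s["tcp_rot"][2];p=s["eef_pos"];ex=np.array([-np.sin(y),np.cos(y)]);ey=np.array([-ex[1],ex[0]])
    return np.array([*(p[:2]+dx*ex+dy*ey),z])
E
python3 - <<'E'
from h import *
np.set_printoptions(precision=1,suppress=True)
s=monitor.state();print(s["eef_pos"],s["tcp_rot"][2],s["ft_force"],s["grip_force"],s["t"])
print("mouth",tool(270,-55,11))
im=viewer.read_camera("side")[:,:,::-1];cv2.imwrite("pics/side4.png",im)
P={k:pr("side",tool(*v)) for k,v in dict(head=(197,-55,26),tipL=(282,-32,20),tipR=(282,-78,20),mouth=(270,-55,14)).items()};print(P)
P["tf"]=pr("side",(523,332.5,9));print(P["tf"])
x,y=200,215;c=im[y:y+110,x:x+110].copy();c=cv2.resize(c,None,fx=5,fy=5,interpolation=cv2.INTER_CUBIC)
for k,p in P.items():cv2.circle(c,tuple(int(5*(a-b)+2) for a,b in zip(p,(x,y))),3,(0,0,255),1)
cv2.imwrite("pics/s4.png",c)
E
```

```text
[434.   19.9   6.8] -0.10608569531967271 [ 0.2  0.1 -2.8] 4.853700175881386 9.15
mouth [517.3 282.5  11. ]
{'head': array([256. , 248.4]), 'tipL': array([244.6, 285.4]), 'tipR': array([225.8, 275.5]), 'mouth': array([238.4, 277.3])}
[225.2 297.8]
```

View pics/s4.png

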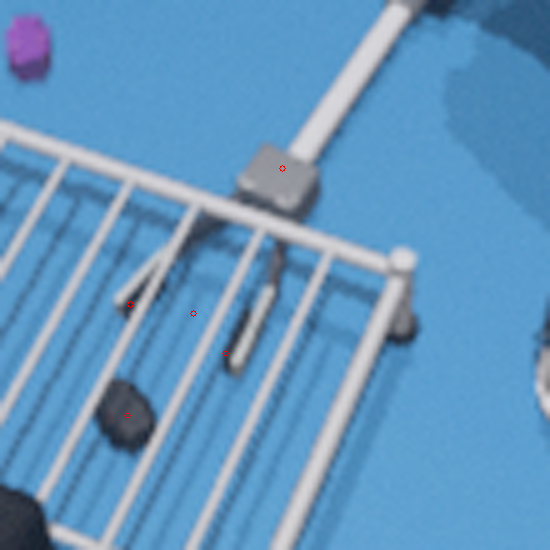

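The projected points match the picture, and the jaws are in line with the block. I'll advance 50 mm and then nudge sideways so the block settles flush against the left pad.

Request:
move_arm(moves=[0,-0.02,0,0,0,-0.04,0,0,0,-0.06,0,0,0,-0.06,0,0,0,-0.06,0,0,0,-0.05,0,0,0,-0.03,0,0,0,-0.013,0,0,0,0,0,0])

```text
t: 10.32
eef_pos: [439.4, 69.5, 6.9]
tcp_rot: [3.142, -0.0, -0.106]
ft_force: [0.1, -0.1, -2.5]
opening: 0.63
grip_force: 4.9
```

Request:
move_arm(moves=[0.01,0,0,0,0.015,0,0,0,0.015,0,0,0,0.015,0,0,0,0.015,0,0,0,0.015,0,0,0,0.015,0,0,0,0.01,0,0,0,0,0,0,0])

```text
t: 11.45
eef_pos: [455.9, 67.7, 6.9]
tcp_rot: [3.142, -0.0, -0.106]
ft_force: [-0.0, 0.3, -2.3]
opening: 0.624
grip_force: 4.9
```

```bash
python3 - <<'E'
from h import *
np.set_printoptions(precision=1,suppress=True)
s=monitor.state();print(s["eef_pos"],s["tcp_rot"][2],s["ft_force"],s["grip_force"],s["t"])
print("mouth",tool(270,-55,11))
im=viewer.read_camera("side")[:,:,::-1];cv2.imwrite("pics/side5.png",im)
x,y=195,235;c=im[y:y+100,x:x+100];c=cv2.resize(c,None,fx=6,fy=6,interpolation=cv2.INTER_CUBIC)
print("mouth px",6*(pr("side",tool(270,-55,11))-[x,y]))
cv2.imwrite("pics/s5.png",c)
E
```

```text
[455.9  67.7   6.9] -0.10638110906144704 [-0.   0.3 -2.3] 4.856473803520203 11.45
mouth [539.2 330.4  11. ]
mouth px [141.4 351.2]
```

View pics/s5.png

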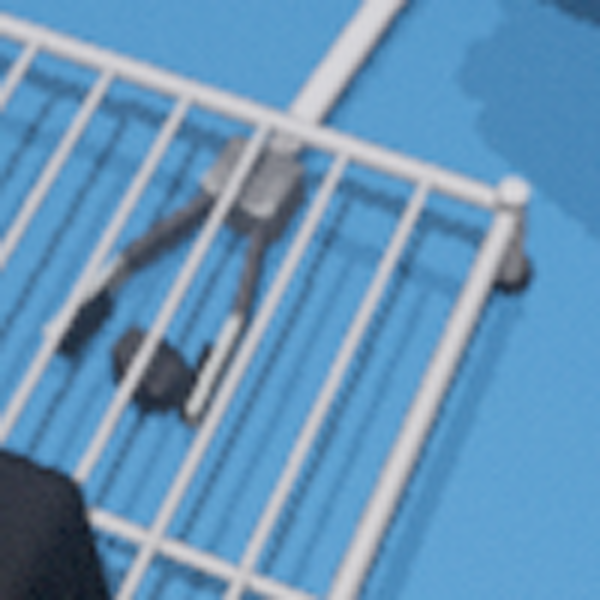

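The block lies squarely between the pads, against the left one. The jaws will creep forward about 5 mm as the grip closes symmetrically, which suits. Now I squeeze by feel.

Request:
move_arm(moves=[0,0,0,0,0,0,0,0,0,0,0,0], claw=56)

```text
t: 11.88
eef_pos: [455.7, 67.7, 6.9]
tcp_rot: [3.142, -0.0, -0.106]
ft_force: [-0.3, 0.5, -3.3]
opening: 0.589
grip_force: 5.6
```

Request:
move_arm(moves=[0,0,0,0,0,0,0,0,0,0,0,0], claw=54)

```text
t: 12.25
eef_pos: [455.8, 67.7, 6.9]
tcp_rot: [3.142, -0.0, -0.106]
ft_force: [0.1, -0.2, -2.7]
opening: 0.572
grip_force: 5.9
```

Request:
move_arm(moves=[0,0,0,0,0,0,0,0,0,0,0,0], claw=53)

```text
t: 12.62
eef_pos: [455.8, 67.7, 6.9]
tcp_rot: [3.142, -0.0, -0.106]
ft_force: [0.2, -0.3, -2.4]
opening: 0.56
grip_force: 7.5
```

Request:
move_arm(moves=[0,0,0,0,0,0,0,0,0,0,0,0], claw=52.2)

```text
t: 13.0
eef_pos: [455.8, 67.7, 6.9]
tcp_rot: [3.142, -0.0, -0.106]
ft_force: [0.0, 0.4, -2.4]
opening: 0.548
grip_force: 9.7
```

Request:
move_arm(moves=[0,0,0,0,0,0,0,0,0,0,0,0], claw=51.7)

```text
t: 13.38
eef_pos: [455.8, 67.7, 6.9]
tcp_rot: [3.142, -0.0, -0.106]
ft_force: [-0.1, -0.4, -2.7]
opening: 0.548
grip_force: 11.1
```

Each jaw presses about 2.6 N. I'll lift slightly and draw out.

Request:
move_arm(moves=[0,0,-0.01,0,0,0,-0.01,0,0,0.02,0,0,0,0.05,0,0,0,0.09,0,0,0,0.12,0,0,0,0.12,0,0,0,0.12,0,0,0,0.12,0,0,0,0.12,0,0])

```text
t: 14.62
eef_pos: [443.3, -47.0, 9.9]
tcp_rot: [3.141, 0.0, -0.107]
ft_force: [1.0, -0.5, -3.4]
opening: 0.549
grip_force: 10.9
```

Request:
move_arm(moves=[0,0.12,0,0,0,0.1,0,0,0,0.06,0,0,0,0.03,0,0,0,0,0,0])

```text
t: 15.25
eef_pos: [438.7, -91.9, 9.9]
tcp_rot: [3.142, -0.0, -0.106]
ft_force: [0.9, 0.4, -3.1]
opening: 0.544
grip_force: 10.9
```

```bash
python3 - <<'E'
from h import *
np.set_printoptions(precision=1,suppress=True)
s=monitor.state();print(s["eef_pos"],s["tcp_rot"][2],s["ft_force"],s["grip_force"],s["t"])
print("mouth",tool(275,-55,11),pr("side",tool(275,-55,14)))
im=viewer.read_camera("side")[:,:,::-1];cv2.imwrite("pics/side6.png",im)
u,v=map(int,pr("side",tool(275,-55,14)))
c=im[v-25:v+25,u-35:u+35].astype(int);m=(c[:,:,0]-c[:,:,2]);mx=c.max(2)
for i,(r,q) in enumerate(zip(m,mx)):print(v-25+i,''.join('#' if b<90 and a<40 else ('o' if a<60 else '.') for a,b in zip(r,q)))
# is the old spot empty?
a,b=map(int,pr("side",(538,331,9)));print("old spot",im[b-3:b+4:3,a-3:a+4:3].tolist())
E
```

```text
[438.7 -91.9   9.9] -0.10644796688065306 [ 0.9  0.4 -3.1] 10.899858623743057 15.25
mouth [522.6 175.7  11. ] [257.2 237.6]
212 ............................................ooooooooooooooo...........
213 ...........................................ooooooooooooooo............
214 ...........................................ooooooooooooooo............
215 ...........................................ooooooooooooooo............
216 ...........................................ooooooooooooooo............
217 .........................................ooooooooooooooooo............
218 ........................................oooo#ooooooooooooo............
219 .......................................oooooooooooooooooo.............
220 ......................................ooooo..ooooooooooo..............
221 ....................................oooooo......ooooooo...............
222 ...................................oooo#o.........ooooo...............
223 ..................................oooooo..........ooo.................
224 ................................oooooo............ooo.................
22
[... 2236 characters left out ...]
...........
255 ooo..........ooooooooooooo............................................
256 ooo............oooooooooooooo.........................................
257 oo.............ooo.ooooooooooooo......................................
258 oo............ooo.....oooooooooooo....................................
259 o.............ooo.......ooooooooooooo.................................
260 .............ooo...........ooooooooooooo..............................
261 .............ooo.............oooooooooooooo...........................
old spot [[[187, 138, 76], [204, 159, 96], [193, 172, 157]], [[203, 155, 91], [203, 195, 192], [207, 159, 93]], [[203, 159, 104], [191, 166, 146], [187, 141, 83]]]
```

The block is held in the jaws, well past the edge. I'll lift and carry it over the tray, whose centre is at about (684,33.5) with yaw about -0.13.

Request:
move_arm(moves=[0,0,-0.03,0,0,0,-0.06,0,0,0,-0.08,0,0,0,-0.06,0,0.03,0.02,0,0,0.07,0.05,0,0,0.12,0.09,0,0,0.16,0.12,0,0,0.18,0.13,0,0,0.18,0.13,0,0])

```text
t: 16.55
eef_pos: [541.6, -185.5, 43.8]
tcp_rot: [-3.142, 0.0, -0.107]
ft_force: [0.2, -0.4, -3.3]
opening: 0.543
grip_force: 10.9
```

Request:
move_arm(moves=[0.16,0.12,0,0,0.13,0.09,0,0,0.08,0.05,0,0,0.04,0.03,0,0,0.02,0.01,0,0,0,0,0,0,0,0,0,0])

```text
t: 17.42
eef_pos: [599.6, -235.4, 44.5]
tcp_rot: [-3.142, 0.0, -0.106]
ft_force: [-0.0, 0.3, -3.4]
opening: 0.548
grip_force: 10.9
```

```bash
cat > look.py <<'E'
from h import *
np.set_printoptions(precision=1,suppress=True)
import sys
s=monitor.state();print(s["eef_pos"],s["tcp_rot"][2],s["ft_force"],s["moment"],s["grip_force"],s["t"])
im=viewer.read_camera("side")[:,:,::-1];cv2.imwrite("pics/side%d.png"%int(1000*s["t"]),im)
z=s["eef_pos"][2]-4
for k,p in dict(mouth=(275,-55,z+11),headtop=(202,-55,z+24)).items():print(k,tool(*p),pr("side",tool(*p)))
u,v=map(int,pr("side",tool(250,-55,z+11)))
c=im[v-30:v+30,u-40:u+40].astype(int);g=c[:,:,0]-c[:,:,2];mx=c.max(2)
for i,(r,q) in enumerate(zip(g,mx)):print(v-30+i,''.join('#' if b<60 else ('+' if b<100 and a<45 else ('o' if a<60 else '.')) for a,b in zip(r,q)))
print("col0",u-40)
E
python3 look.py
```

```text
[ 599.6 -235.4   44.5] -0.10601790207111272 [-0.   0.3 -3.4] [-0.1  0.1  0. ] 10.905791223049164 17.425
mouth [683.5  32.2  51.5] [221.9 164. ]
headtop [675.7 -40.4  64.5] [237.2 142.8]
127 ...o++++++ooo....................................................ooooooo........
128 ..oooooooooooo..................................................ooooooo.........
129 ..ooooooooooooo................................................ooooooo..........
130 .ooooooooooooooo..............................................ooooooo...........
131 ooooooooooooooooo............................................ooooooo............
132 ooooooooooooooooo...........................................ooooooo.............
133 ooooooooooooooooo..........................................ooooooo..............
134 oooooooooooooooooo........................................ooooooo...............
135 oooooooooooooooooo........................................oooooo................
136 oooooooooooooooooo.......................................oooooo.................
137 oooooooooooooooooo......................................oooo
[... 3494 characters left out ...]
...........
179 ..+++++++++++++++++++++++++++++++++++++++++++++++++++++++++++o..................
180 ..++++++++++++++++++++++++++++++++++++++++++++++++++++++++++oo..................
181 ..++++++++++++++++++++++++++++++++++++++++++++++++++++++++++o...................
182 ...+++++++++++++++++++++++++++++++++++++++++++++++++++++++oo....................
183 ....o+++++++++++++++++++++++++++++++++++++++++++++++++++++o.....................
184 .......++++++++++++++++++++++++++++++++++++++++++++++++++o......................
185 .........++++++++++++++++++++++++++++++++++++++++++++++++.......................
186 ...........o++++++++++++++++++++++++++++++++++++++++++oo........................
col0 187
```

Request:
move_arm(moves=[0,0,0.02,0,0,0,0.04,0,0,0,0.05,0,0,0,0.04,0,0,0,0.025,0,0,0,0.015,0,0,0,0.01,0,0,0,0,0,0,0,0,0])

```text
t: 18.6
eef_pos: [600.0, -235.8, 14.5]
tcp_rot: [3.141, -0.0, -0.106]
ft_force: [0.2, -0.0, -3.0]
opening: 0.544
grip_force: 10.9
```

Request:
move_arm(moves=[0,0,0,0,0,0,0,0], claw=54)

```text
t: 18.85
eef_pos: [599.9, -235.8, 14.5]
tcp_rot: [3.142, -0.0, -0.106]
ft_force: [-0.5, -0.4, -2.9]
opening: 0.568
grip_force: 5.7
```

Request:
move_arm(moves=[0,0,0,0,0,0,0,0,0,0,0,0,0,0,0,0], claw=60)

```text
t: 19.35
eef_pos: [599.9, -235.8, 14.4]
tcp_rot: [3.142, -0.0, -0.106]
ft_force: [0.2, 0.3, -2.0]
opening: 0.636
grip_force: 4.8
```

Request:
move_arm(moves=[0,0,-0.01,0,0,0,-0.03,0,0,0,-0.06,0,0,0,-0.08,0,0,0,-0.08,0,0,0,-0.06,0,0,0,-0.03,0,0,0,0,0])

```text
t: 20.35
eef_pos: [599.9, -235.8, 67.2]
tcp_rot: [3.141, -0.0, -0.106]
ft_force: [1.0, 0.3, -3.3]
opening: 0.631
grip_force: 4.8
```

```bash
python3 look.py | head -4; python3 - <<'E'
from h import *
np.set_printoptions(precision=1,suppress=True)
im=viewer.read_camera("top")[:,:,::-1]
g=im.astype(int).max(2)[125:178,248:300]
for r in g[::1]:print(''.join('%3d'%x for x in r[::1]))if 0 else print(''.join('#' if x<38 else '+' if x<60 else 'o' if x<90 else '.' for x in r))
E
```

```text
[ 599.9 -235.8   67.2] -0.10628259245419525 [ 1.   0.3 -3.3] [-0.1  0.  -0. ] 4.773223400115967 20.35
mouth [683.6  31.9  74.2] [221.  157.4]
headtop [675.9 -40.7  87.2] [236.6 136. ]
121 oooo+++++++......................................................oooooo.........
....................................................
....................................................
...........oooo.....................................
...........ooooooooooo..............................
...........oooooooooooooooooo.......................
..........oooooooooooooooo+o+oooooo.................
..........oooooooooooooooooooooooo+++ooooo..........
..........oooooooooooooooooooooooooooooooooooo......
..........oooooooooooooooooooooooooooooooooooo......
..........oooooooooooooooo...ooooooooooooooooo......
.........o+oooooooooooooo......ooooooooooooooo......
..........oooooooooooooooooo........oooooooooo......
.........ooooooooooooooooo++ooo........ooooooo......
.........oooooooooooooooooo+o++ooo......oooooo......
.........ooooooooooooooooooo++++++ooo.oo..ooo.......
.........oooooooooooooooooooooo+++oo
[... 1277 characters left out ...]
o..........
....o+oooooooooooooooooo+oooooooooooo+oo+o..........
....ooooooooooooooooooooooooooooooo++ooo+oooooo.....
....ooooooooooooooooooooooooooooooooooo+++++oo+oo...
....oooooooooooooooooooooooooooooo+oo+o+++ooo+oo++o.
........ooo++oooooooo+ooooooooooooo+++ooooooooooo+o+
...............oo+++++ooo+o+oooooo++++oooooooooo++o+
.....................ooo++++ooo++++++oooooooooooo+o+
............................oo++++oooooooooooooooooo
................................ooo+oooooooooooooooo
................................+ooooooooooooooooooo
...............................ooo+ooooooooooooooooo
...............................+o+oooooooooooooooooo
..............................oooooooooooooooooooooo
```

Request:
move_arm(moves=[-0.03,0.01,0,0,-0.09,0.03,0,0,-0.15,0.05,0,0,-0.18,0.06,0,0,-0.18,0.07,0,0,-0.15,0.06,0,0,-0.1,0.03,0,0,-0.06,0.02,0,0,-0.03,0,0,0,0,0,0,0])

```text
t: 21.7
eef_pos: [450.1, -269.4, 66.9]
tcp_rot: [3.141, -0.0, -0.106]
ft_force: [0.3, -0.3, -2.4]
opening: 0.633
grip_force: 4.8
```

```bash
python3 - <<'E'
from h import *
np.set_printoptions(precision=1,suppress=True)
s=monitor.state();print(s["eef_pos"],s["tcp_rot"][2],s["ft_force"],s["grip_force"])
for n in ["top","side"]:
    im=viewer.read_camera(n)[:,:,::-1];cv2.imwrite(f"pics/{n}9.png",im)
    o=cv2.imread(f"pics/{n}0.png")
    d=cv2.GaussianBlur(im,(3,3),0).max(2).astype(int)-cv2.GaussianBlur(o,(3,3),0).max(2)
    m=np.zeros(d.shape,np.uint8)
    q=np.array([pr(n,(x,y,8)) for x,y in [(746,72),(734,-24),(622,-4),(633,88)]]).astype(np.int32);cv2.fillConvexPoly(m,q,1)
    print(n,np.percentile(d[m>0],[1,10,50,90,99]))
    u,v,w,h=cv2.boundingRect(q);p=np.where(m>0,cv2.GaussianBlur(im,(3,3),0).max(2),0)[v:v+h,u:u+w]
    print(u,v);[print(' '.join('%2d'%x for x in r)) for r in p]
E
```

```text
[ 450.1 -269.4   66.9] -0.10613384628197431 [ 0.3 -0.3 -2.4] 4.773303642868996
top [ 2.   4.   6.   7.  21.4]
254 130
 0  0  0  0  0  0 62 64 63 63 63  0  0  0  0  0  0  0  0  0  0  0  0  0  0  0  0  0  0  0  0  0  0  0  0  0  0  0  0
 0  0  0  0  0  0 62 64 64 63 63 64 64 63 62 61 61 61 61  0  0  0  0  0  0  0  0  0  0  0  0  0  0  0  0  0  0  0  0
 0  0  0  0  0  0 62 63 64 64 63 62 63 64 63 61 60 60 61 62 63 62 61 61 61 62 62  0  0  0  0  0  0  0  0  0  0  0  0
 0  0  0  0  0  0 63 62 63 63 62 62 63 63 63 61 60 60 61 62 63 62 62 61 61 62 63 62 62 62 62 63 63 62 61  0  0  0  0
 0  0  0  0  0 62 63 63 63 63 63 63 63 62 62 61 61 62 62 63 63 62 62 62 62 61 61 61 61 61 62 63 64 63 63 62 62 63 62
 0  0  0  0  0 63 63 63 64 64 63 63 63 62 62 62 62 63 63 63 63 62 62 62 62 61 60 61 61 61 61 63 63 63 64 64 62 62 62
 0  0  0  0  0 63 63 62 63 63 62 62 62 63 63 63 62 62 62 62 63 62 62 63 62 60 61 61 61 61 62 63 63 63 63 64 62 62 62
 0  0  0  0  0 62 62 62 63 63 63 62 62 63 63 63 62 62 62 62 62 63 63 63 62 61 62 63 62 62 63 63 62 63 63 62 62 63  0
 0  0  0  0  0 62 62 62 62 63 63 63 62 62 62 6
[... 10454 characters left out ...]
0  0  0  0  0  0
 0  0  0  0  0  0  0  0  0  0  0  0  0  0  0  0  0  0  0  0  0  0  0  0  0  0  0  0  0  0 88 87 87 88 88 88 87 87 86 86  0  0  0  0  0  0  0  0  0  0  0  0  0  0  0  0  0
 0  0  0  0  0  0  0  0  0  0  0  0  0  0  0  0  0  0  0  0  0  0  0  0  0  0  0  0  0  0  0  0 87 88 87 87 88 87 85 85  0  0  0  0  0  0  0  0  0  0  0  0  0  0  0  0  0
 0  0  0  0  0  0  0  0  0  0  0  0  0  0  0  0  0  0  0  0  0  0  0  0  0  0  0  0  0  0  0  0  0  0 88 88 88 86 84  0  0  0  0  0  0  0  0  0  0  0  0  0  0  0  0  0  0
 0  0  0  0  0  0  0  0  0  0  0  0  0  0  0  0  0  0  0  0  0  0  0  0  0  0  0  0  0  0  0  0  0  0  0  0 87 85  0  0  0  0  0  0  0  0  0  0  0  0  0  0  0  0  0  0  0
```

The transformer sits near the middle of the tray in both views. Now I lower the reacher to the bench.

Request:
move_arm(moves=[0,0,0.04,0,0,0,0.08,0,0,0,0.1,0,0,0,0.08,0,0,0,0.05,0,0,0,0.03,0,0,0,0.02,0,0,0,0.01,0,0,0,0,0,0,0,0,0])

```text
t: 23.05
eef_pos: [450.0, -269.6, 5.6]
tcp_rot: [3.141, -0.0, -0.106]
ft_force: [-0.5, -0.2, -2.7]
opening: 0.632
grip_force: 4.8
```

Request:
move_arm(moves=[0,0,0.005,0,0,0,0.005,0,0,0,0,0,0,0,0,0])

```text
t: 23.55
eef_pos: [450.0, -269.6, 4.0]
tcp_rot: [3.141, -0.0, -0.106]
ft_force: [0.1, -0.1, 0.0]
opening: 0.63
grip_force: 5.0
```

Request:
move_arm(moves=[0,0,0,0,0,0,0,0,0,0,0,0], claw=66)

```text
t: 23.92
eef_pos: [449.9, -269.6, 3.9]
tcp_rot: [3.141, -0.0, -0.106]
ft_force: [-0.0, -0.0, -0.5]
opening: 0.692
grip_force: 0.0
```

Request:
move_arm(moves=[0,0,0,0,0,0,0,0,0,0,0,0,0,0,0,0,0,0,0,0], claw=90)

```text
t: 24.55
eef_pos: [450.0, -269.6, 3.9]
tcp_rot: [3.142, -0.0, -0.106]
ft_force: [-0.0, 0.1, -0.5]
opening: 0.95
grip_force: 0.0
```

Request:
move_arm(moves=[0,0,-0.05,0,0,0,-0.15,0,0,0,-0.3,0,0,0,-0.3,0,0,0,-0.2,0,0,0,0,0,0,0,0,0])

```text
t: 25.42
eef_pos: [449.6, -269.3, 153.5]
tcp_rot: [-3.141, 0.0, -0.106]
ft_force: [-0.6, -0.3, -0.3]
opening: 0.946
grip_force: 0.0
```

```bash
python3 - <<'E'
from h import *
np.set_printoptions(precision=1,suppress=True)
s=monitor.state();print(s["eef_pos"],s["ft_force"],s["t"])
T=np.array(viewer.camera_info("wrist")["camera_from_world"]);im=viewer.read_camera("wrist")[:,:,::-1]
cv2.imwrite("pics/wend.png",im)
m=((im.max(2)<75)).astype(np.uint8);m[235:]=0
n,l,st,ce=cv2.connectedComponentsWithStats(m)
for i in range(1,n):
    if st[i,4]>300:print(st[i],ce[i],wplane(T,ce[i],32),wplane(T,st[i][:2],32),wplane(T,st[i][:2]+st[i][2:4],32))
E
```

```text
[ 449.6 -269.3  153.5] [-0.6 -0.3 -0.3] 25.425
[   0    0   51   87 3818] [22.6 40.1] [669.9  -1.1  32. ] [750.7  48.8  32. ] [595.4 -45.6  32. ]
[ 186  116  103  119 5229] [252.7 155.3] [ 483.2 -267.9   32. ] [ 530.4 -206.5   32. ] [ 394.1 -297.    32. ]
```

```bash
python3 -c "
from cell import order
print(order.job_done())"
```

```text
the job is handed in; nothing more can be done
None
```

I drew the transformer out at about 2.6 N per jaw (estimated from the trigger force) and released it near the middle of the tray. The reacher is back on the bench clear of tray and riser. I handed the job in at about 25.4 s; no verdict came back.

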